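# Fasten the mixer's cover stud with the slot key

## Robot

A 6-joint arm with a two-finger parallel gripper is mounted at the origin on the work surface. World frame = base frame: x ahead of the robot, y to its left, z up, the work surface at z = 0. Lengths are in mm, angles in rad, forces in N, time in s.
With the tool pointing down it reaches from about 275 to 825 mm from the base axis. Payload 5.2 kg.
Tool frame: the origin (TCP) lies at the very end of the fingers, on their centre line; the grasp point (between the pads) lies 19 mm behind it; z points along the fingers, y is the line along which they close (so a half turn about z gives the same grasp; the last joint's range is limited). The gripper opens to 93 mm and grips with 3 to 60 N. Pads are 15 mm wide; open, the fingers measure 128 mm over their backs; the gripper's body (75 mm by 188 mm) begins 65 mm behind the grasp point.
Start: joints at [1.09, 0.259, 1.535, -0, 1.348, -0.203], TCP at [150.81, 528.925, 218.653] pointing down, gripper open.
Joint ranges: [-3.14, 3.14], [-0.91, 2.08], [0.19, 2.58], [-1.22, 4.36], [0.22, 2.71], [-3.12, 3.12]. Speed limits (rad/s): [2.57, 2.57, 3.14, 3.14, 3.14, 3.14].

## Interface

Orientations are given as [roll, pitch, yaw] about the fixed x, y, z axes, in that order (R = Rz(yaw) Ry(pitch) Rx(roll)).
In Python, from bench import robot gives the robot as it stands. The module is installed in compiled form; this text tells all that it offers. Calls block until the motion is done:
- robot.move_ptp(position, orientation): joint-space move of the TCP to a pose.
- robot.move_linear(position, ori=None, speed=150, f_stop=None): straight line of the TCP; ori=None keeps the orientation; speed is the mean speed in mm/s. With f_stop (N) it stops when the force on the tool has changed by that much, and returns True; else False.
- robot.move_j(angles): joint-space move.
- robot.move_gripper(opening): opening from 0.0 (shut) to 1.0 (fully open); the grip force is fixed at half the most; returns when the fingers have stopped.
- robot.sleep(seconds).
- robot.inverse_kinematics(position, orientation): joint angles nearest the present ones, or None.
- robot.get_image(name): name is "scene" or "side" or "wrist"; returns a dict with "img" (400x640x3 uint8, blue, green, red), "fovy" (degrees; the focal length in pixels is half the picture's height over the tangent of half this angle, whatever the lens; pixels are square), "cx", "cy" (the principal point, pixels), "eye" and "orientation" of the camera in the world. Camera axes: x right, y down, z forward; pixel columns grow to the right and rows downward; lengths in mm; the calibration is good to about 2 mm. The wrist camera is an equidistant fisheye: a pixel r from the principal point sees the ray r / f radians off the axis. A picture is of the moment at which its call begins. There is no depth.
A pose or a line that the arm cannot do raises robot.MotionError and nothing moves.
- robot.hand_in(): hands the job in; it is judged then, once.
Readings, each from a call of its own:
- robot.current_t(): time.
- robot.current_qpos(): joint angles.
- robot.current_joint_vel(): joint speeds.
- robot.current_joint_efforts(): joint torques, N m.
- robot.current_tcp_pos(): TCP position.
- robot.current_eef_rot(): TCP orientation.
- robot.current_contact_force(): force on the tool from outside, world axes, zero at the start.
- robot.current_ft_torque(): the same for the moment, N m.
- robot.current_gripper_width(): opening from 0.0 (shut) to 1.0 (fully open).
- robot.current_finger_force(): force on a finger pad.
Only numpy, scipy, OpenCV 4.12 (cv2) and the standard library are available. Lean on these libraries where they do the work, as an engineer would, in place of code of your own. Each camera call takes 0.05 s, during which the arm holds its last target. There are 200 camera calls.

## Task

One of the two quarter-turn studs on the cover of the red blood-bag mixer still stands up unfastened. Take the slot key from its stand, set its blade in that stud's slot, press the stud down and turn it clockwise until it drops into its catch, then put the key back down in its stand and let go. Never load the stud with more than 25 N in all, push and twist together (forcing it while it is blocked does that), and leave the things around it where they are.

Things in the scene. Friction and masses are not known exactly. Their poses are not given: they have to be found in the camera images.
- mixer: Red plastic case, 200 (x) x 270 (y) x 70 mm high, fixed; origin at the centre of its underside, z up. On top lies a grey cover plate, 130 x 235 mm, with two collared slotted studs, about 70 mm either side of the middle along the case's y. Which of the two is still open varies.
- stud_slot (a point): Centre of the top face of the OPEN stud's steel head, 28 mm across. x runs along its slot, z up; moves with the stud. Slot 20 mm long, 5 mm wide, 6 mm deep, lips chamfered 1 mm. Unfastened, this point is 22 mm above the case's top (6 above the collar). A spring pushes it up: 3 N at rest plus 0.5 N per mm pressed. Fastened, it stands between 4 mm above and 2 mm below the collar.
- stud_turn (a joint): Turn of the open stud, rad, clockwise from above: 0 to 0.1 at the start, blocked at about 0.15 unless pressed. The press that frees it is 4 to 10 mm, unlike on each case and not visible; 1.5 mm deeper is a hard stop: 6 to 9 N reaches it. Light friction, under 0.1 N m. From about 1.2 it rises 2 mm into its catch when the push is eased and cannot turn back; end stop 1.5.
- collar_open: Grey collar round the open stud: inner diameter 31, outer 46 mm, 16 mm high on the case's top; fixed. Origin at its centre on the case's top.
- collar_shut: Collar with the other stud, already fastened and fixed: its head's top stands 18 mm above the case's top, 2 mm above its collar, slot crosswise. Origin at the collar's centre on the case's top. Not to be worked on.
- key: Slot key, 82 mm long, about 0.12 kg, loose, upright in its stand. Origin mid blade tip (lower end), z up the key, x along the blade's width. From the tip: steel blade 16 (x) x 3.5 (y) mm, last 2 mm tapering to 2 mm thick; shank 12 mm across, 8 to 32 mm up; black disc 32 mm across, 32 to 36 up; flat black grip 26 (x) x 14 (y) mm, 36 to 82 up, to be pinched across its 14 mm.
- key_tip (a point): The middle of the key's blade tip (same point and axes as the key's origin).
- stand: White block 64 x 64 x 45 mm, fixed, origin at the centre of its underside.
- stand_hole (a point): Centre of the mouth of the round hole in the stand's top: 20 mm across, 38 mm deep. The key hangs in it with its disc resting on the stand's top, blade tip 32 mm below this point; the key may stand at any yaw.
- tube_rack: Black rack full of capped sample tubes, 105 x 185 mm, 88 mm high, loose; origin at the centre of its underside. Bystander.
- cup: Paper cup, 72 mm across, 85 mm high, loose; origin under its centre. Bystander.
- soap: Green soap bottle, 72 mm across, 170 mm high, loose; origin under its centre. Bystander.
- roll: Paper tape roll standing on end, 64 mm across, 100 mm high, loose; origin under its centre. Bystander.
There are look-alikes about, which are no part of the job. What is meant by the key is not yellow, and is the larger of those in its own colour. What is shaped like the stand but brown is not meant.

How it is judged:
By the outcome, as a careful person would: the job done as asked, in the order asked, and still so for the second after the job is handed in, with the robot touching nothing.
It also fails if it takes over 67 s, if anything falls off the work surface, if the arm or the gripper's body presses on something with over 40 N, if the wrist force passes 120 N, or if a joint passes its speed limit or range.

## Working session

There is one attempt and no reset: what is moved stays moved. The work goes in short steps, each a Python script; the robot and the scene stay as the last script left them, time stands still between calls to the robot, and variables do not carry over. Pictures are saved under pics/ and viewed, at most 12 in all, crops included, and the job is handed in when it is done.

```bash
mkdir -p pics; cat > h.py <<'E'
import numpy as np, cv2
from scipy.spatial.transform import Rotation as R
from bench import robot
def grab(n,fn=None):
    d=robot.get_image(n)
    if fn: cv2.imwrite('pics/'+fn,d['img'])
    return d
def rays(d,px,wrist):
    px=np.atleast_2d(np.array(px,float)); f=200/np.tan(np.radians(d['fovy'])/2)
    x=(px[:,0]-d['cx'])/f; y=(px[:,1]-d['cy'])/f
    if wrist:
        r=np.hypot(x,y)+1e-12; v=np.c_[x/r*np.sin(r),y/r*np.sin(r),np.cos(r)]
    else: v=np.c_[x,y,np.ones_like(x)]
    o=np.array(d['orientation'],float)
    M=o if o.shape==(3,3) else R.from_euler('xyz',o).as_matrix()
    return np.array(d['eye'],float), v@M.T
def plane(d,px,z,wrist=False):
    e,v=rays(d,px,wrist); return e+v*((z-e[2])/v[:,2])[:,None]
E
python3 - <<'E'
from h import *
for n in('scene','side','wrist'):
    d=grab(n,n+'0.png'); print(n,d['eye'],d['orientation'],d['fovy'],d['cx'],d['cy'])
a=[cv2.imread(f'pics/{n}0.png') for n in('scene','side','wrist')]
print(robot.current_t(),robot.current_eef_rot())
E
```

```text
scene [1529.83931803  299.82760127  847.19420443] [-2.19650843  0.01761802  1.82078575] 45.57461389872644 324.92110196851417 197.78583973205727
side [ -97.67995753 -561.81383789 1105.74079148] [-2.45053216  0.01686079 -0.80245261] 45.66950080747699 319.2919664858851 198.00426769712666
wrist [ 78.31744694 550.32195775 384.43848363] [2.86730336e+00 1.97023213e-03 1.29374490e+00] 65.70646984690485 316.363701267209 197.48230355605
0.15 [-3.14024071e+00 -2.90937302e-04  2.86383642e+00]
```

View pics/scene0.png

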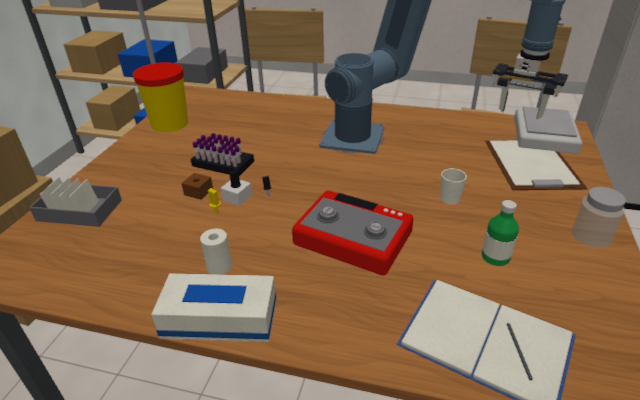

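View pics/side0.png

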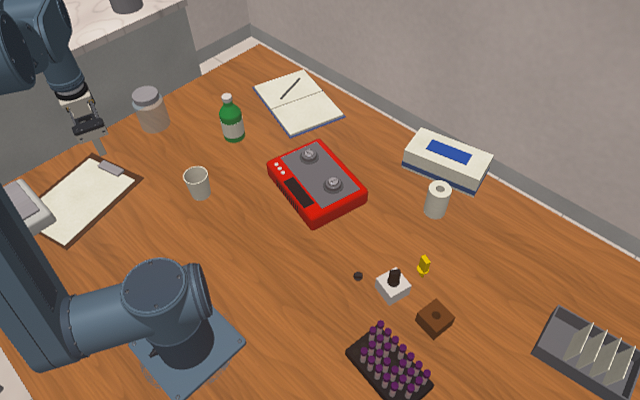

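The scene view shows these key candidates:
- Black key in the white stand: scene (235,182), side (394,278).
- Small black key lying on the table: scene (267,184), side (358,276).
- Yellow key: scene (214,200), side (424,265).

For the stand, there is a white block (236,192) and a brown look-alike (197,186). I choose the larger black key in the white stand and check it in a close crop. The studs are at scene (327,212) and (375,229), side (333,183) and (309,153).

```bash
python3 - <<'E'
from h import *
s=cv2.imread('pics/side0.png');c=cv2.imread('pics/scene0.png')
f=lambda i,x,y,w,h:cv2.resize(i[y:y+h,x:x+w],(400,300),interpolation=cv2.INTER_CUBIC)
cv2.imwrite('pics/crop0.png',np.vstack([np.hstack([f(s,340,240,100,75),f(s,280,130,100,75)]),np.hstack([f(c,185,150,100,75),f(c,300,185,100,75)])]))
S=dict(orientation=[-2.45053216,0.01686079,-0.80245261],eye=[-97.67995753,-561.81383789,1105.74079148],fovy=45.66950080747699,cx=319.29,cy=198.0)
C=dict(orientation=[-2.19650843,0.01761802,1.82078575],eye=[1529.83931803,299.82760127,847.19420443],fovy=45.57461389872644,cx=324.92,cy=197.79)
print('key top',plane(S,[394,269],95),plane(C,[235,175],95))
print('studs',plane(S,[[333,183],[309,153]],90),plane(C,[[327,212],[375,229]],90))
E
```

```text
key top [[ 454.75483285 -258.85159046   95.        ]] [[ 473.21484935 -253.49006899   95.        ]]
studs [[561.23340645  44.50563454  90.        ]
 [599.90671015 179.32097916  90.        ]] [[577.73146469  48.55514826  90.        ]
 [618.00699863 181.59429573  90.        ]]
```

View pics/crop0.png

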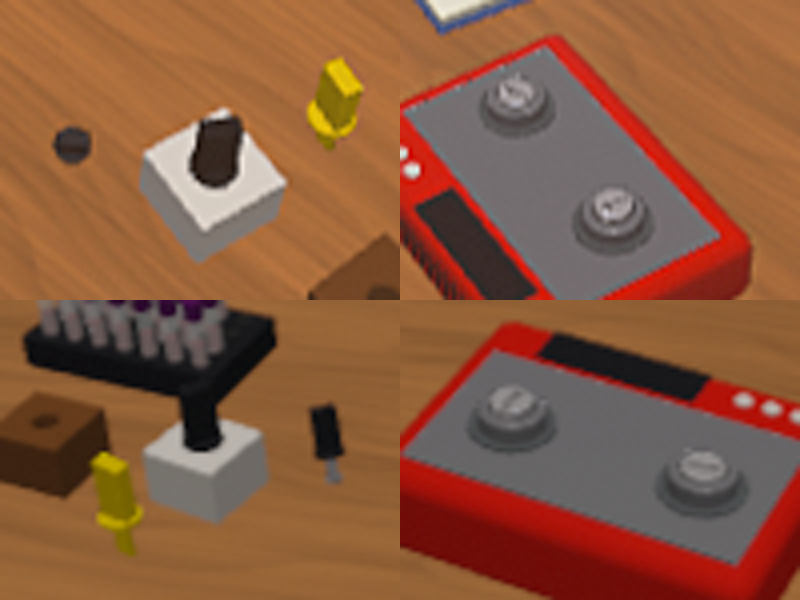

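The crop confirms a large black key standing in the white stand. The other black one is small and lies on the table. I'll look from above at both places.

```bash
python3 - <<'E'
from h import *
import pickle
j=lambda x,y:np.arctan2(y,x)+np.pi/2
robot.move_ptp([585,113,230],[np.pi,0,j(585,113)]); a=grab('wrist')
robot.move_ptp([464,-256,200],[np.pi,0,j(464,-256)]); b=grab('wrist')
pickle.dump((a,b),open('w1.pkl','wb'))
cv2.imwrite('pics/w1.png',a['img']);cv2.imwrite('pics/w2.png',b['img'])
print(robot.current_t(),a['eye'],b['eye'],robot.current_tcp_pos(),robot.current_qpos())
E
```

```text
3.8583 [570.12588673 188.72070292 396.59301678] [ 500.4957427  -188.46195422  366.6906439 ] [ 464.67427104 -255.06267937  200.1569738 ] [-7.12835679e-01  2.36076296e-01  1.61143244e+00  3.70817549e-04
  1.29382573e+00 -2.10623071e-01]
```

View pics/w1.png

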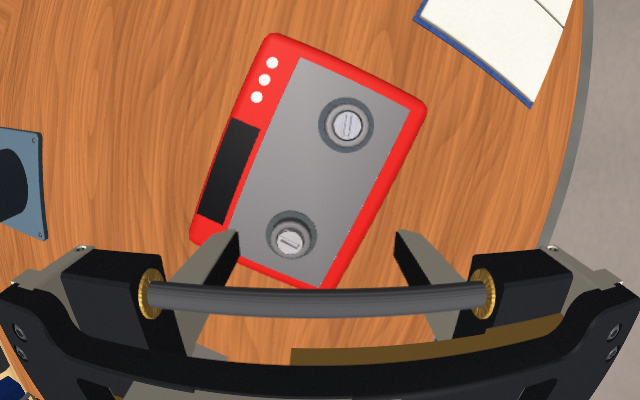

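View pics/w2.png

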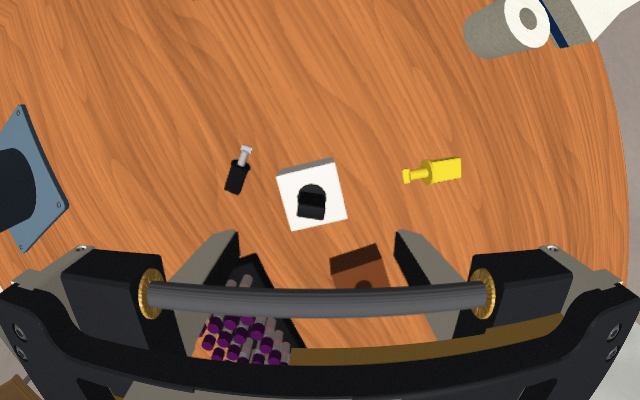

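View w1: the studs are at (347,126) and (290,240), and the lower one stands proud. View w2: the black key is at (311,200) in the white stand, the small black key at (240,170), yellow at (430,172) and brown at (360,270). Next I measure.

```bash
python3 - <<'E'
from h import *
import pickle
a,b=pickle.load(open('w1.pkl','rb'))
f=lambda i,x,y,w,h:cv2.resize(i[y:y+h,x:x+w],(400,300),interpolation=cv2.INTER_CUBIC)
cv2.imwrite('pics/c2.png',np.vstack([np.hstack([f(a['img'],310,99,72,54),f(a['img'],254,210,72,54)]),np.hstack([f(b['img'],265,150,100,75),f(b['img'],291,180,40,30)])]))
# stand top white contour
hsv=cv2.cvtColor(b['img'],cv2.COLOR_BGR2HSV)
m=cv2.inRange(hsv,(0,0,215),(180,30,255)); m[:140]=0;m[240:]=0;m[:,:260]=0;m[:,365:]=0
cs,_=cv2.findContours(m,cv2.RETR_EXTERNAL,cv2.CHAIN_APPROX_NONE);c=max(cs,key=cv2.contourArea)
P=plane(b,c[:,0,:],45,True)[:,:2].astype(np.float32);print('stand',cv2.minAreaRect(P))
print('key top',plane(b,[[311,190],[311,212]],95,True))
E
```

```text
stand ((453.0792236328125, -265.2978210449219), (63.96831512451172, 63.76902389526367), 74.8471908569336)
key top [[ 463.18733637 -246.9740007    95.        ]
 [ 453.00794802 -265.30766711   95.        ]]
```

View pics/c2.png

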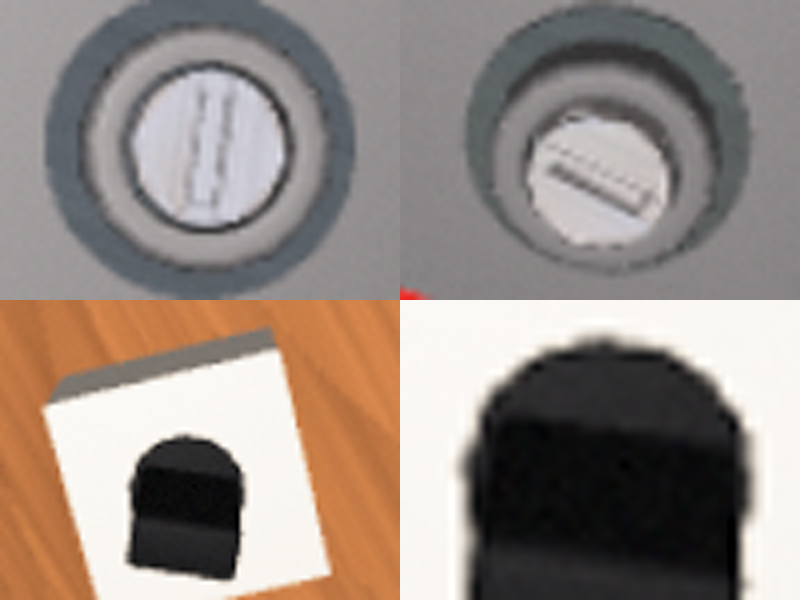

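The crop shows the open stud is the lower one in w1, head centre about (290,241.5), with its slot running from (281,238) to (299,246). The key grip's top face is the lower dark quad at about (310,212), and the stand centre is (453,-265). Next I compute yaws and grasp.

```bash
python3 - <<'E'
from h import *
import pickle
a,b=pickle.load(open('w1.pkl','rb'))
q=np.array([(134,216),(240,230),(235,280),(128,266)])/4+[265,150]
P=plane(b,q,95,True)[:,:2]; print(P, P.mean(0)); d=P[1]-P[0]+P[2]-P[3]; psi=np.arctan2(d[1],d[0]); print('key yaw',psi,np.linalg.norm(d)/2)
s=np.array([(545-400,157),(653-400,203),(200,175)])/5.556+[254,210]
S=plane(a,s,92,True)[:,:2]; print('stud',S); d=S[1]-S[0]; print('slot yaw',np.arctan2(d[1],d[0]))
t=plane(a,[347,126],88,True); print('shut',t)
c=np.array([453.08,-265.3])
now=1.068
yaw=psi+np.pi*np.round((now-psi)/np.pi); print('tool yaw',yaw)
robot.move_gripper(0.5)
robot.move_ptp([*c,130],[np.pi,0,yaw]); grab('wrist','w3.png'); print(robot.current_t(),robot.current_tcp_pos(),robot.current_qpos(),robot.current_contact_force())
E
```

```text
[[ 446.70006554 -253.03193761]
 [ 466.41504745 -267.69795676]
 [ 459.60128721 -277.90320099]
 [ 439.44704482 -262.90805978]] [ 453.04086125 -265.38528879]
key yaw -0.6396251319206306 24.846224466999576
stud [[557.25928772  52.61910964]
 [579.43901151  47.17007997]
 [568.33733512  51.01428357]]
slot yaw -0.240905057653877
shut [[602.61407745 181.65211192  88.        ]]
tool yaw 2.5019675216691626
6.125 [ 453.24623216 -265.39797921  130.25212496] [-7.42295362e-01  2.92045410e-01  1.72011141e+00  2.75745396e-05
  1.12894836e+00 -1.67263598e+00] [1.17055653 0.65218354 0.18213231]
```

View pics/w3.png

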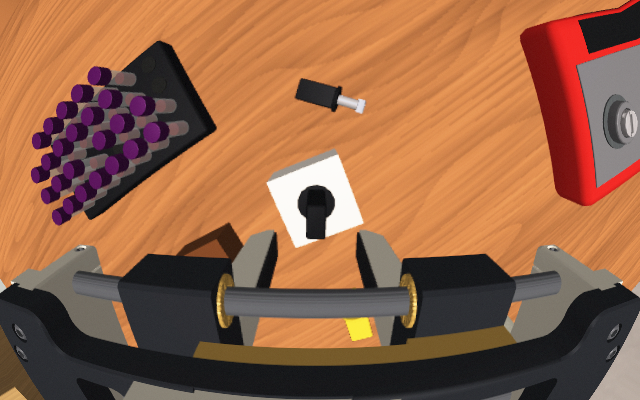

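w3 shows the grip at (316,220), lined up between the fingers. I re-measure the stand from this yaw so camera bias cancels later, grasp the key, then look at the stud from close by.

```bash
cat >> h.py <<'E'
def stand(d):
    m=cv2.inRange(cv2.cvtColor(d['img'],cv2.COLOR_BGR2HSV),(0,0,215),(180,30,255)); m[:140]=0;m[260:]=0;m[:,:255]=0;m[:,375:]=0
    cs,_=cv2.findContours(m,cv2.RETR_EXTERNAL,cv2.CHAIN_APPROX_NONE);c=max(cs,key=cv2.contourArea)
    return cv2.minAreaRect(plane(d,c[:,0,:],45,True)[:,:2].astype(np.float32))
E
python3 - <<'E'
from h import *
import pickle
print(stand(grab('wrist')))
yaw=2.502; c=[453.1,-265.3]
print(robot.move_linear([*c,56],[np.pi,0,yaw],speed=80,f_stop=12))
robot.move_gripper(0.0); print('w',robot.current_gripper_width()*93,robot.current_tcp_pos(),robot.current_contact_force(),robot.current_finger_force())
robot.move_linear([*c,180],speed=120); print(robot.current_contact_force(),robot.current_ft_torque())
u=np.array([np.cos(2.86),np.sin(2.86)])
robot.move_ptp([*(np.array([568.3,51])-60*u),185],[np.pi,0,2.86]); robot.sleep(.3)
a=grab('wrist'); pickle.dump(a,open('w4.pkl','wb')); print(robot.current_t(),robot.current_tcp_pos(),robot.current_eef_rot(),a['eye'],robot.current_gripper_width()*93)
cv2.imwrite('pics/w4.png',cv2.resize(a['img'][80:280,200:460],(780,600),interpolation=cv2.INTER_CUBIC))
E
```

```text
((453.0072021484375, -265.3072814941406), (63.93499755859375, 64.51547241210938), 74.91529846191406)
False
w 13.926751524928981 [ 453.18131602 -265.38608609   56.14320344] [ 0.40887806 -0.20079121  1.05240534] 29.99537318944931
[ 0.17420945  0.51296164 -0.66435316] [-0.01243922  0.00793243 -0.05367893]
10.7 [625.92628477  33.4785618  185.13840633] [-3.14157750e+00  1.99661855e-04  2.85869007e+00] [553.58927626  55.25689495 351.6295597 ] 13.842921767283041
```

View pics/w4.png

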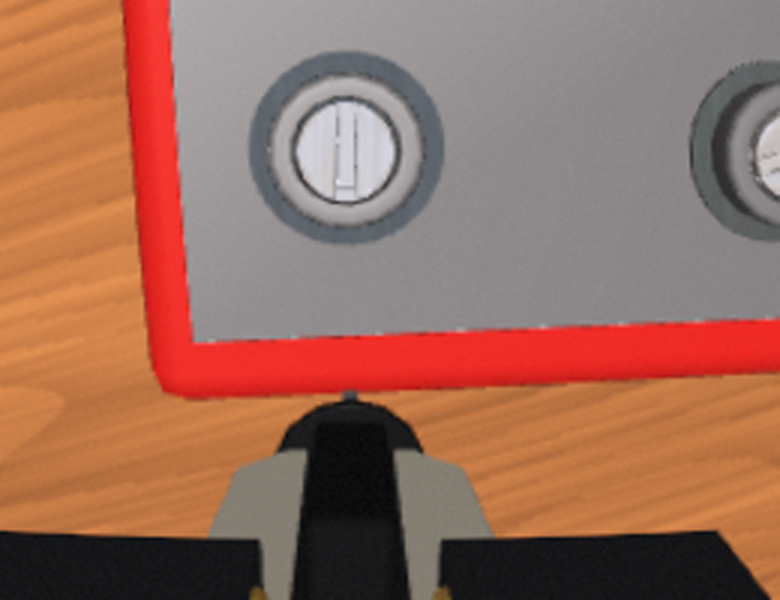

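w4 shows the key held straight, blade tip at full-frame (316,211). The stud below is at full-frame (316,130) and its slot already runs parallel to the blade. Before acting, I triangulate both stud heads to make sure which one stands higher.

```bash
python3 - <<'E'
from h import *
import pickle
a,_=pickle.load(open('w1.pkl','rb')); b=pickle.load(open('w4.pkl','rb'))
def heads(d,guess,r=16):
    out=[]
    for x,y in guess:
        h=d['img'][y-r:y+r,x-r:x+r]; g=h.min(2); m=(g>185).astype(np.uint8)
        m=cv2.morphologyEx(m,cv2.MORPH_CLOSE,np.ones((5,5)))
        m=cv2.morphologyEx(m,cv2.MORPH_OPEN,np.ones((5,5)))
        cs,_=cv2.findContours(m,0,1); 
        if not cs: print('none',g.max());out.append(None);continue
        c=max(cs,key=cv2.contourArea); (u,v),ax,an=cv2.fitEllipse(cv2.convexHull(c)); out.append((u+x-r,v+y-r)); print(out[-1],ax)
    return out
A=heads(a,[(290,241),(347,126)]); B=heads(b,[(316,130),(463,132)],22)
for p,q in zip(A,B):
    if not p or not q: continue
    e1,v1=rays(a,p,True);e2,v2=rays(b,q,True)
    M=np.c_[v1[0],-v2[0]];k=np.linalg.lstsq(M,e2-e1,rcond=None)[0]
    print(e1+k[0]*v1[0],e2+k[1]*v2[0])
i=b['img'][95:170,260:510]; j=a['img'][205:280,250:350]
cv2.imwrite('pics/c5.png',np.vstack([cv2.resize(i,(750,225),interpolation=2),cv2.resize(j,(750,370),interpolation=2)[:, :]]))
E
```

```text
(289.36054134368896, 242.32699966430664) (21.00954246520996, 24.140810012817383)
(346.86287212371826, 124.41340255737305) (24.75090217590332, 28.27327537536621)
(314.8275890350342, 130.1633701324463) (30.58414077758789, 31.81600570678711)
(464.51313400268555, 131.34264945983887) (24.094757080078125, 27.637327194213867)
[567.81811923  49.71428738  91.57157077] [567.55938951  49.75077412  91.55690032]
[602.38512393 183.13980077  85.80420545] [602.73261354 183.08331356  85.84128851]
```

View pics/c5.png

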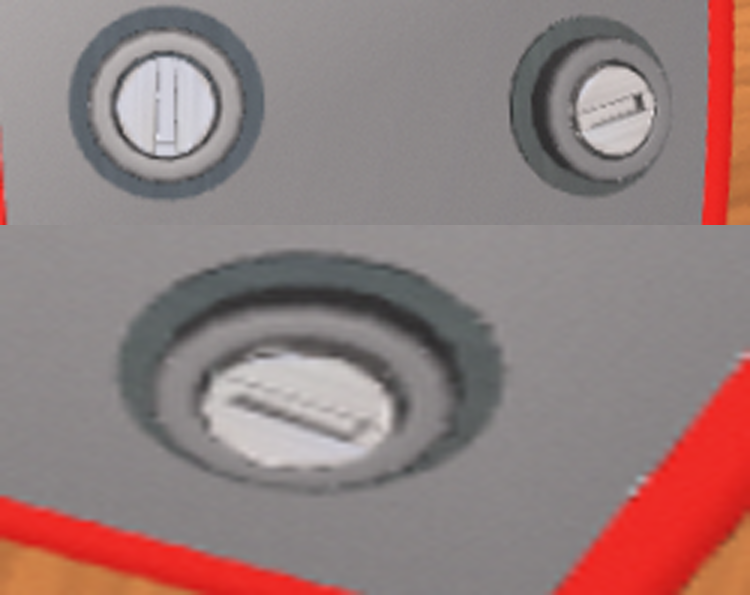

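Triangulated heights are 91.6 for the near stud and 85.8 for the far one, so the near stud is the open one. Its slot runs along full-frame (315.2,113) to (315.2,147). I compute the target and the blade-tip check, then insert gently.

```bash
python3 - <<'E'
from h import *
import pickle
b=pickle.load(open('w4.pkl','rb'))
S=plane(b,[[315.2,113.5],[315.2,146.5],[315.1,130.1]],92,True)[:,:2]; d=S[0]-S[1]
yaw=np.arctan2(d[1],d[0]); print(S,yaw)
print('tip edge',plane(b,[316.3,211],143,True),'tcp 625.9,33.5')
c=S[2]
robot.move_ptp([*c,165],[np.pi,0,yaw]); robot.sleep(.3)
f0=robot.current_contact_force(); print(f0,robot.current_tcp_pos(),robot.current_eef_rot(),robot.current_qpos()[5])
z=robot.move_linear([*c,130],speed=25,f_stop=2); print(z,robot.current_tcp_pos(),robot.current_contact_force()-f0,robot.current_ft_torque(),robot.current_t())
d=grab('wrist'); cv2.imwrite('pics/w6.png',cv2.resize(d['img'][140:290,220:420],(800,600),interpolation=2))
E
```

```text
[[554.19260362  53.96183878]
 [580.86852669  46.20569205]
 [567.54780365  49.99295375]] 2.85863933225906
tip edge [[619.60195671  35.95732466 143.        ]] tcp 625.9,33.5
[-0.1160398  -0.23405706 -1.84343573] [568.54250767  49.62823069 165.29320363] [3.14143148e+00 1.07989984e-03 2.85821027e+00] -1.3957019987923733
False [567.50513027  49.76447764 130.05564687] [ 0.59623906 -1.37486245 -0.0692734 ] [-0.4502466   0.13039469 -0.03378575] 12.9083
```

View pics/w6.png

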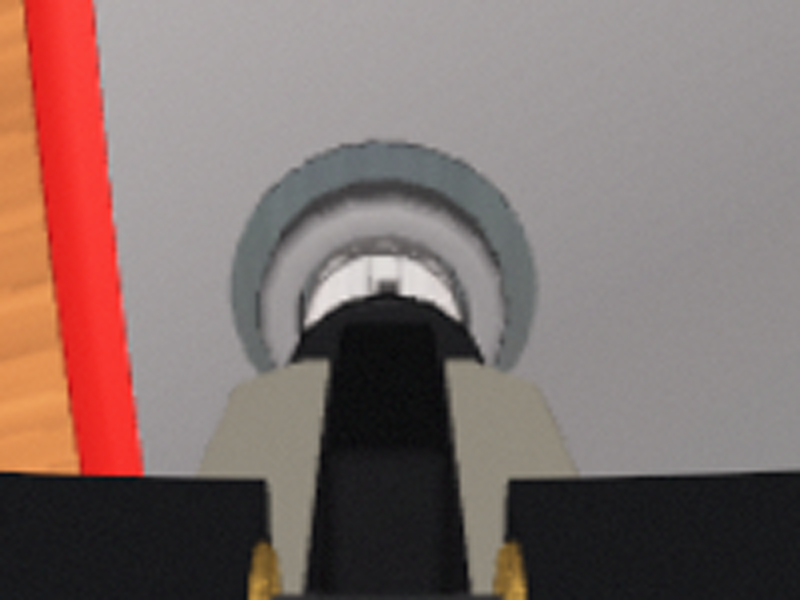

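The tip is about 5 mm into the slot with no axial load, so the blade is seated in it. Next I press in small steps until the hard stop shows.

```bash
python3 - <<'E'
from h import *
p=np.array(robot.current_tcp_pos()); c=[567.5,49.9]; f0=-1.9; z=p[2]; prev=0;log=[]
for i in range(30):
    z-=0.5; robot.move_linear([*c,z],speed=15,f_stop=8)
    F=robot.current_contact_force(); f=F[2]-f0; log.append((round(robot.current_tcp_pos()[2],2),round(f,2),round(F[1],1)))
    if f>9.5 or (f>5 and f-prev>1.2): break
    prev=f
print(log,robot.current_t(),robot.current_contact_force(),robot.current_ft_torque())
E
```

```text
[(np.float64(129.67), np.float64(1.17), np.float64(-2.2)), (np.float64(129.14), np.float64(2.59), np.float64(-2.9)), (np.float64(128.7), np.float64(3.22), np.float64(-3.0)), (np.float64(128.14), np.float64(3.5), np.float64(-3.7)), (np.float64(127.58), np.float64(3.71), np.float64(-4.3)), (np.float64(127.07), np.float64(3.71), np.float64(-4.5)), (np.float64(126.58), np.float64(4.16), np.float64(-4.9)), (np.float64(126.09), np.float64(3.71), np.float64(-5.4)), (np.float64(125.56), np.float64(4.21), np.float64(-4.5)), (np.float64(125.07), np.float64(5.11), np.float64(-5.2)), (np.float64(124.54), np.float64(4.53), np.float64(-4.9)), (np.float64(124.05), np.float64(4.77), np.float64(-4.9)), (np.float64(123.58), np.float64(5.49), np.float64(-4.1)), (np.float64(123.13), np.float64(5.6), np.float64(-5.1)), (np.float64(122.68), np.float64(5.77), np.float64(-5.5)), (np.float64(122.19), np.float64(6.06), np.float64(-5.2)), (np.float64(121.73), np.float64(6.88), np.float64(-4.9)), (np.float64(121.26), np.float64(6.37), np.float64(-5.0)), (np.float64(120.8), np.float64(7.28), np.float64(-4.9)), (np.float64(120.53), np.float64(8.73), np.float64(-5.1))] 17.9583 [-1.40966785 -5.12407368  6.83125997] [-1.14561419  0.21401085 -0.04532485]
```

Spring contact was at about 129.2 and the hard stop at about 120.7. I work at 121.4, relieve the side load, and turn clockwise in small checked steps.

```bash
python3 - <<'E'
from h import *
f0=-1.9; c=np.array([567.5,49.9]); z=121.3; yaw=2.8586; log=[]
def rd(): 
    F=np.array(robot.current_contact_force())-[0,0,f0]; return F,robot.current_ft_torque()[2]
for k in range(3):
    robot.move_linear([*c,z],[np.pi,0,yaw],speed=15); F,T=rd(); print(c,F.round(1),round(T,3))
    if np.hypot(F[0],F[1])<2: break
    c=c+np.clip(F[:2]*0.12,-.6,.6)
T0=T
for i in range(14):
    y=yaw-0.1*(i+1)
    robot.move_linear([*c,z],[np.pi,0,y],speed=15); F,T=rd(); log.append((round(-robot.current_eef_rot()[2]+yaw,2),*F.round(1),round(T-T0,3)))
    if np.linalg.norm(F)>15 or abs(T-T0)>0.35: print('STOP'); break
print(*log,sep='\n'); print(robot.current_t(),robot.current_tcp_pos(),list(c))
E
```

```text
[567.5  49.9] [-0.7 -4.1  6.7] 0.024
[567.41333915  49.40957819] [-0.9 -3.3  7.4] -0.091
[567.30956723  49.01357235] [ 0.4 -2.7  6.2] -0.008
(np.float64(0.1), np.float64(0.1), np.float64(-1.9), np.float64(7.1), np.float64(0.06))
(np.float64(0.2), np.float64(0.9), np.float64(-0.5), np.float64(6.5), np.float64(0.004))
(np.float64(0.3), np.float64(-0.6), np.float64(-1.8), np.float64(7.1), np.float64(-0.004))
(np.float64(0.4), np.float64(0.7), np.float64(-0.6), np.float64(6.9), np.float64(0.034))
(np.float64(0.5), np.float64(0.2), np.float64(-1.6), np.float64(7.5), np.float64(0.022))
(np.float64(0.6), np.float64(0.6), np.float64(-1.5), np.float64(7.2), np.float64(0.006))
(np.float64(0.7), np.float64(0.2), np.float64(-1.6), np.float64(6.6), np.float64(0.028))
(np.float64(0.8), np.float64(0.2), np.float64(-1.4), np.float64(6.6), np.float64(-0.017))
(np.float64(0.9), np.float64(0.8), np.float64(-1.8), np.float64(7.6), np.float64(0.074))
(np.float64(1.0), np.float64(1.3), np.float64(-1.3), np.float64(7.0), np.float64(0.057))
(np.float64(1.1), np.float64(-0.0), np.float64(-1.5), np.float64(7.5), np.float64(0.059))
(np.float64(1.2), np.float64(0.3), np.float64(-1.6), np.float64(7.5), np.float64(0.03))
(np.float64(1.3), np.float64(0.6), np.float64(-0.8), np.float64(7.4), np.float64(0.023))
(np.float64(1.4), np.float64(1.0), np.float64(-0.9), np.float64(7.5), np.float64(-0.02))
22.2083 [567.72965914  49.57012346 121.58032491] [np.float64(567.3623332678483), np.float64(48.684188928231386)]
```

```bash
python3 - <<'E'
from h import *
f0=-1.9; c=[567.36,48.68]; yaw=2.8586
def rd(): 
    F=np.array(robot.current_contact_force())-[0,0,f0]; return F.round(1),round(robot.current_ft_torque()[2],3),round(robot.current_tcp_pos()[2],2)
for d in (1.45,1.5,1.55):
    robot.move_linear([*c,121.3],[np.pi,0,yaw-d],speed=15); r=rd(); print(d,*r)
    if abs(r[1])>.15: break
for z in (122,122.7,123.4,124.1,124.8,125.5):
    robot.move_linear([*c,z],speed=15); print(z,*rd())
d=grab('wrist'); print(robot.current_t(),robot.current_gripper_width()*93)
cv2.imwrite('pics/w7.png',cv2.resize(d['img'][140:290,220:420],(800,600),interpolation=2))
E
```

```text
1.45 [-0.3 -1.2  6.6] 0.052 121.6
1.5 [ 0.7 -0.9  6.2] 0.028 121.6
1.55 [1.1 1.4 7. ] -0.017 121.57
122 [2.  0.9 6.4] 0.052 122.26
122.7 [2.6 2.6 7.4] 0.049 122.84
123.4 [3.5 4.  5.9] 0.048 123.5
124.1 [2.7 5.1 6.4] 0.02 124.12
124.8 [3.8 2.9 1.5] 0.012 124.35
125.5 [ 3.7  1.3 -1.3] 0.037 124.97
24.5083 13.70953728960563
```

The axial force vanishes at about 124.3 instead of following the spring up to 129, so the stud is held in its catch. I withdraw and take a look to confirm.

```bash
python3 - <<'E'
from h import *
import pickle
c=[567.36,48.68]
print(robot.move_linear([*c,129],speed=20,f_stop=8),robot.current_contact_force())
robot.move_linear([*c,190],speed=100)
yaw=robot.current_eef_rot()[2]; print(yaw,robot.current_qpos()[5])
u=np.array([np.cos(yaw),np.sin(yaw)]); robot.move_ptp([*(np.array([567.5,49.9])-60*u),190],[np.pi,0,yaw]); robot.sleep(.2)
d=grab('wrist'); pickle.dump(d,open('w8.pkl','wb')); print(robot.current_t(),robot.current_contact_force(),robot.current_gripper_width()*93)
cv2.imwrite('pics/w8.png',cv2.resize(d['img'][40:280,160:480],(800,600),interpolation=2))
E
```

```text
False [ 1.24005185 -0.30848639 -0.14901308]
1.3085945592623585 0.15197457073922477
26.1917 [-0.17517415 -0.37971248 -1.68147627] 13.75445650344813
```

View pics/w8.png

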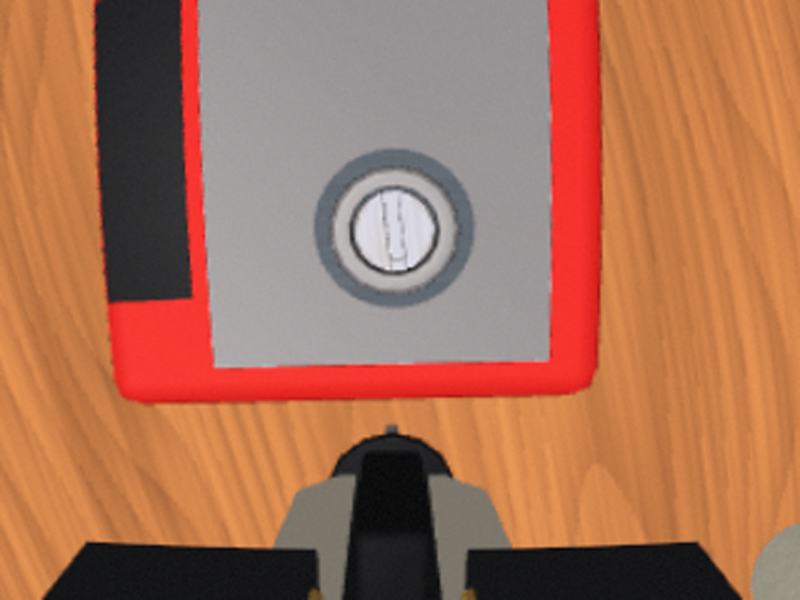

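w8 shows the slot at full-frame (318,132), turned about 1.45 rad to line up with the case's long axis, and the key still straight. Next I return the key to the stand.

```bash
python3 - <<'E'
from h import *
c=[453.1,-265.3]; yaw=2.502
robot.move_ptp([*c,180],[np.pi,0,yaw]); robot.sleep(.3); f0=robot.current_contact_force()
robot.move_linear([*c,100],speed=80)
print(robot.move_linear([*c,66],speed=50,f_stop=6),robot.current_contact_force()-f0)
print(robot.move_linear([*c,54],speed=15,f_stop=4),robot.current_contact_force()-f0,robot.current_tcp_pos(),robot.current_t())
E
```

```text
False [-0.25456184 -0.31519815  0.93593102]
True [-0.67310808  1.36908533  5.07201701] [ 453.02150966 -265.24024058   56.12802373] 30.6333
```

The key touched down at 56.1, the height it was picked up from, so its disc rests on the stand. I release, back off and check.

```bash
python3 - <<'E'
from h import *
c=[453.1,-265.3]
robot.move_gripper(0.5); robot.move_linear([*c,135],speed=80); robot.move_linear([*c,220],speed=150); robot.sleep(.5)
d=grab('wrist'); s=grab('side'); print(robot.current_t())
cv2.imwrite('pics/w9.png',np.hstack([cv2.resize(d['img'][100:300,220:420],(400,400)),cv2.resize(s['img'][130:330,260:460],(400,400))]))
E
```

```text
33.8167
```

View pics/w9.png

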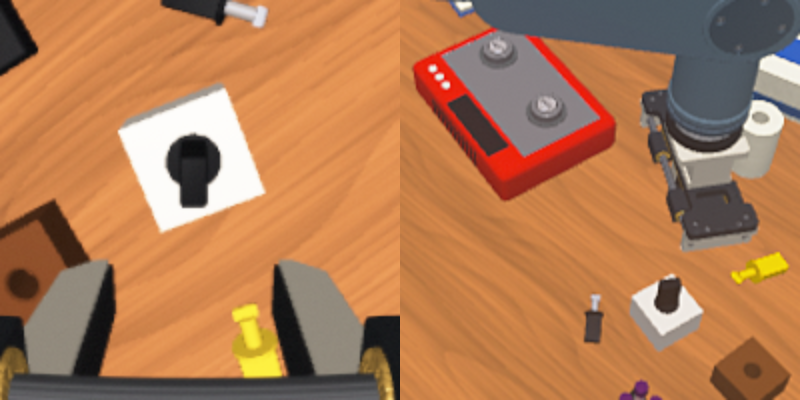

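w9 shows the key upright and released in its stand at (194,170), with the gripper clear. The neighbouring objects lie as they did in w2.

```bash
python3 -c "
from bench import robot
print(robot.hand_in())"
```

```text
the job is handed in; nothing more can be done
None
```

The open stud is pressed, turned clockwise about 1.45 rad and held in its catch, with at most about 10 N read on the tool; the key is back upright in its stand and released, and I handed in at about 34 s with no verdict returned.

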